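# Put the knob modules into their trays

### The job

Clear up the teaching bench: put each of the three yellow modules that have a round black knob on top into the low black-floored tray that fits its length (short, medium, long), upright and seated flat on the tray's floor. Set them down gently, and leave the yellow modules without a knob and the multimeter where they are.

Things in the scene. Friction and masses are not known exactly. Their poses are not given: they have to be found in the camera images.
- short_knob_module: The short knob module: a loose yellow box 63 long (its x) x 45 wide (its y) x 46 mm high, black stripe round its foot, with one round black knob (26 mm across, 14 mm high, white pointer) in the middle of its top, so 60 mm high in all, and four small red and black terminal posts at the corners of its top (8 mm high). Upright. 0.16 to 0.42 kg, centre of mass near the middle of the box. Origin: centre of its underside; z up.
- short_tray: The short tray, for the short knob module: a fixed low tray with a black floor and a bare aluminium rim all round, open at the top, inside 79 long (its x) x 61 mm wide (its y), outside 87 x 69 mm; floor 4 mm thick, walls 4 mm thick, rim 10 mm above the table. A module seated in it has 8 mm of play on every side and its underside 4 mm above the table; either way round will do. Origin: centre of its underside, on the table; z up.
- medium_knob_module: The medium knob module: a loose yellow box 85 long (its x) x 45 wide (its y) x 46 mm high, black stripe round its foot, with one round black knob (26 mm across, 14 mm high, white pointer) in the middle of its top, so 60 mm high in all, and four small red and black terminal posts at the corners of its top (8 mm high). Upright. 0.16 to 0.42 kg, centre of mass near the middle of the box. Origin: centre of its underside; z up.
- medium_tray: The medium tray, for the medium knob module: a fixed low tray with a black floor and a bare aluminium rim all round, open at the top, inside 101 long (its x) x 61 mm wide (its y), outside 109 x 69 mm; floor 4 mm thick, walls 4 mm thick, rim 10 mm above the table. A module seated in it has 8 mm of play on every side and its underside 4 mm above the table; either way round will do. Origin: centre of its underside, on the table; z up.
- long_knob_module: The long knob module: a loose yellow box 107 long (its x) x 45 wide (its y) x 46 mm high, black stripe round its foot, with one round black knob (26 mm across, 14 mm high, white pointer) in the middle of its top, so 60 mm high in all, and four small red and black terminal posts at the corners of its top (8 mm high). Upright. 0.16 to 0.42 kg, centre of mass near the middle of the box. Origin: centre of its underside; z up.
- long_tray: The long tray, for the long knob module: a fixed low tray with a black floor and a bare aluminium rim all round, open at the top, inside 123 long (its x) x 61 mm wide (its y), outside 131 x 69 mm; floor 4 mm thick, walls 4 mm thick, rim 10 mm above the table. A module seated in it has 8 mm of play on every side and its underside 4 mm above the table; either way round will do. Origin: centre of its underside, on the table; z up.
- switch_module: A bystander: a loose yellow box like the knob modules, 85 long (x) x 45 wide (y) x 46 mm high, with two small steel toggle switches (12 mm high) in the middle of its top and no knob. Stays where it is. Origin: centre of its underside; z up.
- gauge_module: A bystander: a loose yellow box like the knob modules, 107 long (x) x 45 wide (y) x 46 mm high, with a flat rectangular white dial in a black frame on its top and no knob. Stays where it is. Origin: centre of its underside; z up.
- multimeter: A bystander: a loose teal hand-held multimeter lying face up, 115 long (x) x 66 wide (y) x 30 mm thick, with a round selector (7 mm higher) and a grey-green screen. Stays where it is. Origin: centre of its underside; z up.
Not all that is in view belongs to the job. Leave any pink or purple look-alike of the long_knob_module alone.

How it is judged:
By the outcome, as a careful person would: the job done as asked, in the order asked, and still so for the second after the job is handed in, with the robot touching nothing.
It also fails if it takes over 112 s, if anything falls off the work surface, if the arm or the gripper's body presses on something with over 40 N, if the wrist force passes 120 N, or if a joint passes its speed limit or range.

### The arm

A 7-joint arm with a two-finger parallel gripper is mounted at the origin on the work surface. World frame = base frame: x ahead of the robot, y to its left, z up, the work surface at z = 0. Lengths are in m, angles in rad, forces in N, time in s.
With the tool pointing down it reaches from about 0.4 to 0.9 m from the base axis. Payload 5.5 kg.
Tool frame: the origin (TCP) lies midway between the tips of the shut fingers; the grasp point (between the pads) lies 19 mm behind it; x points along the fingers, y is the direction in which the jaws open and shut, and the axes are right-handed (so a half turn about x gives the same grasp; the last joint's range is limited). The gripper opens to 92 mm and grips with 3 to 60 N. Pads are 19 mm wide; open, the fingers measure 130 mm over their backs; the gripper's body (75 mm by 190 mm) begins 47 mm behind the grasp point.
Start: joints at [0.263, 0.501, -0.427, 1.55, 0.221, 1.138, -0.21], TCP at [0.65, 0, 0.227] pointing down, gripper open.
Joint ranges: [-2.88, 2.88], [-0.31, 2.03], [-1.54, 1.56], [0.2, 2.42], [-1.41, 4.55], [0.19, 2.02], [-2.57, 2.57]. Speed limits (rad/s): [2.57, 2.57, 3.14, 3.14, 3.14, 3.14, 3.14].

### API

Orientations are given as a unit quaternion [w, x, y, z].
In Python, from plant import ctrl, read_camera gives the robot as it stands.
- The arm moves only by the tool send_rows, never from a script. Its argument "rows" is a list of rows, each a list of 3 entries, a list of its own where there are three numbers: the turn, a rotation vector about the tool's x, y, z in rad, then the shift along the tool's x, y, z in m, then the closure in counts, from 0 (fully open) to 255 (shut). In form: [[[wx, wy, wz], [tx, ty, tz], jaw], ...]. A call has 1 to 5 rows; each row shifts and turns the commanded pose from where the row before left it, along the tool's axes as they then stand; what a row does not reach is not made up. A row lasts 1/8 s, in which the tool goes at most 62.5 mm and 10.7 degrees, less where a joint would pass 70% of its speed; a pose out of reach is approached as far as the arm can. A call with a gripper value outside its range is refused whole. The fingers move at their own pace and stop on an object; the grip force is fixed at half the most. Time passes only in rows, so rows that do not move let the fingers close. It gives the time, the measured TCP pose, the force and the opening at its end, in the units of the state.
- ctrl.sense(): the state, without advancing time (a new reading comes with each control period).
- read_camera(name): name is "scene" or "side" or "wrist"; returns a dict with "frame" (480x640x3 uint8, red, green, blue), "K" (3x3 intrinsics, pixels), "T" (4x4, takes a point from camera to world coordinates). Camera axes: x right, y up, looking along -z (the intrinsics and any distortion apply to the point x, -y, -z); pixel columns grow to the right and rows downward; lengths in m; the calibration is good to about 2 mm. A picture is of the moment at which its call begins. There is no depth.
- ctrl.finish_job(): hands the job in, once; it reports no verdict.
The state is a dict: "clock": time; "q": joint angles; "qd": joint speeds; "tau": joint torques, N m; "tcp_pos": TCP position; "orientation": TCP orientation; "force": force on the tool from outside, world axes, zero at the start; "wrist_torque": the same for the moment, N m; "grip_width": finger opening in m.
Only numpy, scipy, OpenCV 4.12 (cv2) and the standard library are available. Lean on these libraries where they do the work, as an engineer would, in place of code of your own. Each camera call takes 0.05 s, during which the arm holds its last target.

## Working session

There is one attempt and no reset: what is moved stays moved. The work goes in short steps, Python scripts to look and compute and a tool call to move; the robot and the scene stay as the last step left them, time stands still between calls to the robot, and variables do not carry over. Pictures are saved under pics/ and viewed, and the job is handed in when it is done.

Besides the shell and the picture viewer there is one more tool, called after "Emit:" by a JSON object that holds its "op" and its "data", one argument or row to a line. send_rows: Moves the arm, as the interface text tells. Its arguments: {"type":"object","properties":{"rows":{"type":"array"}},"required":["rows"]}

```bash
mkdir -p pics; python3 - <<'E'
from plant import ctrl, read_camera
import cv2,numpy as np
for n in ("scene","side","wrist"):
    d=read_camera(n); cv2.imwrite(f"pics/{n}0.png",d["frame"][:,:,::-1]); np.savez(f"pics/{n}0.npz",**d)
    print(n,d["K"].tolist(),np.round(d["T"],3).tolist(),[k for k in d])
s=ctrl.sense();print(s)
E
```

```text
scene [[617.1772073059058, 0.0, 321.02206283925847], [0.0, 617.1772073059058, 238.03321334219274], [0.0, 0.0, 1.0]] [[-0.466, -0.551, 0.692, 1.77], [0.885, -0.309, 0.349, 0.513], [0.022, 0.775, 0.632, 1.174], [0.0, 0.0, 0.0, 1.0]] ['frame', 'K', 'T']
side [[493.2790346185323, 0.0, 321.06026061124106], [0.0, 493.2790346185323, 243.131310517488], [0.0, 0.0, 1.0]] [[-0.996, 0.073, -0.051, 0.421], [-0.087, -0.657, 0.749, 0.952], [0.022, 0.75, 0.661, 1.007], [0.0, 0.0, 0.0, 1.0]] ['frame', 'K', 'T']
wrist [[374.87088550455775, 0.0, 315.6073117137447], [0.0, 374.87088550455775, 239.8992075058937], [0.0, 0.0, 1.0]] [[1.0, 0.0, 0.0, 0.649], [-0.0, 0.96, 0.279, 0.075], [-0.0, -0.279, 0.96, 0.383], [0.0, 0.0, 0.0, 1.0]] ['frame', 'K', 'T']
{'clock': 0.15, 'q': array([ 0.26318586,  0.5016651 , -0.42682994,  1.55122633,  0.22078473,
        1.13830929, -0.21027533]), 'qd': array([ 1.05816444e-03, -2.07693905e-03,  7.39168757e-04, -2.83565053e-03,
        1.19526805e-03, -2.66826248e-04, -2.90707829e-06]), 'tau': array([-7.47210433e-03, -5.67105460e+01, -5.82536548e+00, -2.79454994e+01,
       -6.86119194e-02,  2.65310478e-02,  1.03786256e-04]), 'tcp_pos': array([ 6.49440291e-01, -1.62762255e-05,  2.25889423e-01]), 'orientation': array([ 0.49961061,  0.49960903,  0.50042744, -0.50035232]), 'force': array([0.2471133 , 0.23671026, 0.00123874]), 'wrist_torque': array([0.05720482, 0.04412978, 0.01119414]), 'grip_width': 0.09173668467983839}
```

```bash
ls -la .
```

```text
total 12
drwxr-xr-x  3 agent agent 4096 Dec  6 04:45 .
drwxr-xr-x 23 root  root  4096 Dec  6 04:45 ..
drwxr-xr-x  2 agent agent 4096 Dec  6 04:46 pics
```

View pics/scene0.png

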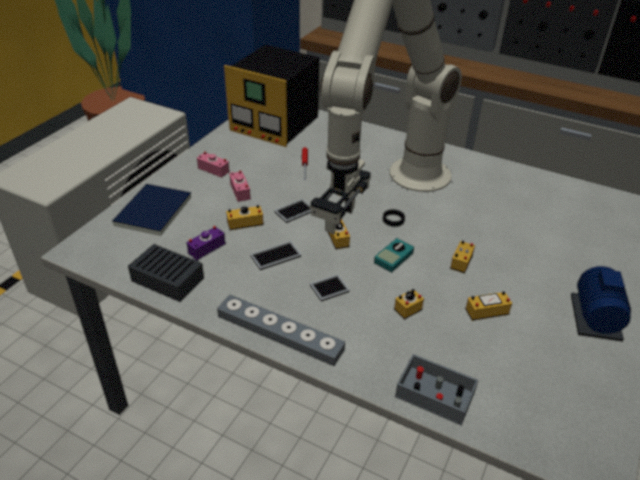

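View pics/side0.png

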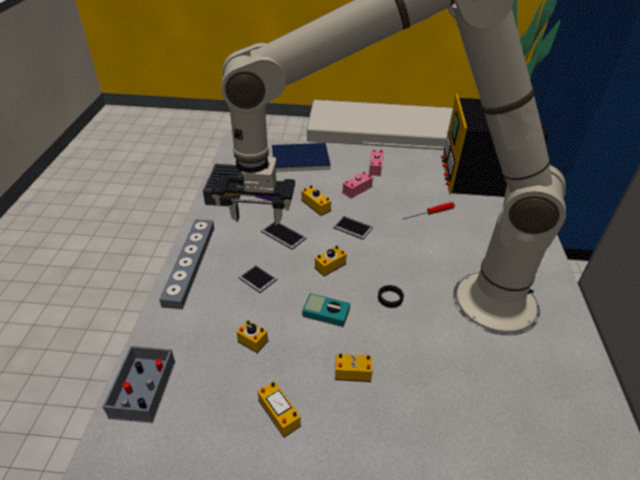

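View pics/wrist0.png

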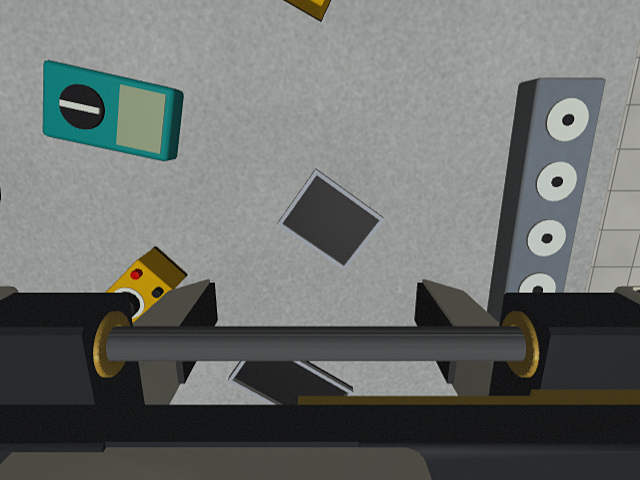

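```bash
python3 - <<'E'
import cv2,numpy as np
a=cv2.imread("pics/scene0.png")[180:330,210:530]; b=cv2.imread("pics/side0.png")[170:440,220:390]
cv2.imwrite("pics/sc_crop.png",cv2.resize(a,None,fx=2.5,fy=2.5,interpolation=cv2.INTER_CUBIC))
cv2.imwrite("pics/si_crop.png",cv2.resize(b,None,fx=2.2,fy=2.2,interpolation=cv2.INTER_CUBIC))
for n in("scene0","side0"):
    im=cv2.imread(f"pics/{n}.png");h=cv2.cvtColor(im,cv2.COLOR_BGR2HSV)
    m=cv2.inRange(h,(15,150,60),(32,255,255)); k,_,st,c=cv2.connectedComponentsWithStats(m)
    print(n,[(st[i].tolist()) for i in range(1,k) if 40<st[i,4]<3000])
E
```

```text
scene0 [[86, 0, 7, 13, 52], [80, 22, 37, 65, 594], [225, 66, 62, 79, 2364], [227, 207, 35, 22, 502], [330, 230, 19, 18, 221], [452, 242, 22, 29, 379], [13, 272, 9, 8, 46], [395, 292, 28, 26, 355], [467, 293, 44, 26, 639]]
side0 [[517, 0, 29, 38, 610], [525, 22, 22, 42, 139], [302, 187, 29, 28, 425], [315, 247, 31, 28, 453], [237, 322, 30, 30, 428], [336, 354, 36, 27, 812], [258, 382, 42, 54, 833]]
```

View pics/sc_crop.png

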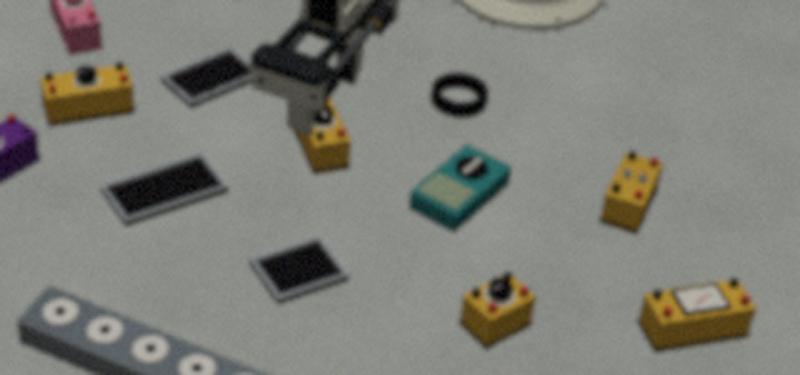

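View pics/si_crop.png

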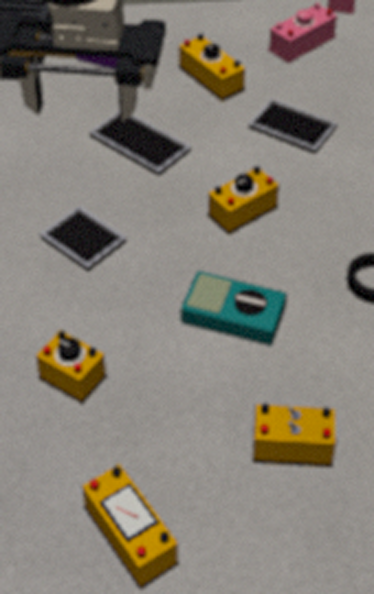

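```bash
cat > h.py <<'E'
import numpy as np
def ray(d,uv,z):
    K,T=d["K"],d["T"]; v=np.linalg.inv(K)@[uv[0],uv[1],1]; r=T[:3,:3]@[v[0],-v[1],-v[2]]
    o=T[:3,3]; return (o+r*(z-o[2])/r[2])[:2]
def proj(d,P):
    K,T=d["K"],d["T"]; p=T[:3,:3].T@(np.asarray(P)-T[:3,3]); q=K@[p[0],-p[1],-p[2]]; return q[:2]/q[2]
def quadinfo(q):
    q=np.array(q); c=q.mean(0); e=[q[(i+1)%4]-q[i] for i in range(4)]; l=[np.linalg.norm(x) for x in e]
    a=(e[0]-e[2]); b=e[1]-e[3]; L,W=np.linalg.norm(a)/2,np.linalg.norm(b)/2
    if W>L: a,L,W=b,W,L
    return np.round(c,4),round(np.degrees(np.arctan2(a[1],a[0]))%180,1),np.round([L,W],4)
E
python3 - <<'E'
from h import *
from plant import ctrl
d=dict(np.load("pics/side0.npz")); s=dict(np.load("pics/scene0.npz"))
f=lambda p:(p[0]/2.2+220,p[1]/2.2+170); g=lambda p:(p[0]/2.5+210,p[1]/2.5+180)
for n,p,q in(("long",(212,50),(86,74)),("med",(244,183),(323,116)),("short",(69,349),(501,289))): print(n,ray(d,f(p),.06),ray(s,g(q),.06))
for n,Q in(("A",[(91,133),(124,112),(190,149),(158,172)]),("B",[(249,124),(274,102),(336,129),(315,151)]),("C",[(40,236),(82,210),(125,240),(88,269)])):
    print(n,*quadinfo([ray(d,f(p),.01) for p in Q]))
for n,Q in(("A",[(103,190),(206,156),(228,190),(126,222)]),("B",[(163,77),(235,52),(258,77),(191,103)]),("C",[(251,264),(319,240),(348,275),(281,300)])):
    print(n,*quadinfo([ray(s,g(p),.01) for p in Q]))
print(proj(d,ctrl.sense()["tcp_pos"]),proj(s,ctrl.sense()["tcp_pos"]))
E
```

```text
long [ 0.53090425 -0.36867113] [ 0.54315181 -0.36686566]
med [ 0.46223609 -0.08088099] [ 0.47631328 -0.08094025]
short [0.63429512 0.20959571] [0.64482654 0.2077573 ]
A [ 0.6169 -0.207 ] 145.7 [0.1274 0.0655]
B [ 0.4024 -0.2645] 151.7 [0.1073 0.0622]
C [ 0.6613 -0.0082] 144.0 [0.084 0.068]
A [ 0.6288 -0.2042] 145.8 [0.1296 0.0643]
B [ 0.4155 -0.2652] 151.0 [0.1025 0.0626]
C [ 0.6725 -0.0091] 146.2 [0.084  0.0632]
[256.71654717 220.68287452] [339.99765002 221.30844233]
```

```bash
python3 - <<'E'
from h import *
d=dict(np.load("pics/side0.npz")); s=dict(np.load("pics/scene0.npz"));w=dict(np.load("pics/wrist0.npz"))
q=[ray(w,p,.01) for p in [(317,170),(383,217),(345,265),(278,222)]]
print(quadinfo(q))
for c in(d,s): print(proj(c,[0,0,0]),proj(c,[.6613,-.0082,.01]),proj(c,[.6725,-.0091,.01]))
print(np.round(w["T"],4).tolist())
from plant import ctrl
from scipy.spatial.transform import Rotation as R
o=ctrl.sense()["orientation"];print(R.from_quat(o[[1,2,3,0]]).as_matrix().round(3))
E
```

```text
(array([ 0.6644, -0.0119]), np.float64(145.5), array([0.083, 0.065]))
[495.51049021 301.52555956] [258.04168201 278.3213644 ] [254.17234902 277.78860961]
[420.37267717 173.28043013] [332.11674113 285.37136535] [329.9526548  287.75140226]
[[1.0, 0.0001, 0.0004, 0.6489], [-0.0002, 0.9603, 0.279, 0.0747], [-0.0004, -0.279, 0.9603, 0.3832], [0.0, 0.0, 0.0, 1.0]]
[[-0.002  1.     0.   ]
 [ 0.     0.    -1.   ]
 [-1.    -0.002 -0.   ]]
```

Emit:
{"op": "send_rows", "data": {
  "rows": [
    [[0, 0, 0], [0, 0, -0.055], 0],
    [[0, 0, 0], [0, 0, -0.055], 0],
    [[0, 0, 0], [0, 0, -0.055], 0],
    [[0, 0, 0], [0, 0, 0], 0]
  ]
}}

```text
clock: 0.65
tcp_pos: [0.6479, 0.1733, 0.2266]
orientation: [0.501, 0.498, 0.504, -0.497]
force: [-0.6, -0.7, -0.3]
grip_width: 0.0916
```

```bash
cat >> h.py <<'E'
import cv2
def snap(n,cam="wrist"):
    from plant import ctrl, read_camera
    d=read_camera(cam); cv2.imwrite(f"pics/{n}.png",d["frame"][:,:,::-1]); np.savez(f"pics/{n}.npz",**d)
    s=ctrl.sense(); print(round(s["clock"],2),s["tcp_pos"].round(4),s["orientation"].round(3),s["force"].round(1),round(float(s["grip_width"]),4)); return d
def tray(d,xy,r=70):
    # dark floor contour near predicted pixel; floor z=.004
    u,v=proj(d,[*xy,.004]).astype(int); g=cv2.cvtColor(d["frame"],cv2.COLOR_RGB2GRAY)
    m=(g<90).astype(np.uint8); k,l,st,c=cv2.connectedComponentsWithStats(m); i=l[v,u]; 
    cs,_=cv2.findContours((l==i).astype(np.uint8),0,cv2.CHAIN_APPROX_NONE); cn=max(cs,key=cv2.contourArea)
    P=np.array([ray(d,p[0],.004) for p in cn],np.float32)*1000
    c,(a,b),t=cv2.minAreaRect(P)
    return st[i].tolist(),np.round(np.array(c)/1000,4),round(a,1),round(b,1),round(t if a>b else t+90,1)
E
python3 - <<'E'
from h import *
d=snap("w1")
print(tray(dict(np.load("pics/wrist0.npz")),(.6644,-.012)))
E
```

```text
0.7 [0.6488 0.1689 0.2264] [ 0.501  0.499  0.502 -0.498] [-0.3 -1.6 -0.1] 0.0918
([283, 176, 96, 89, 4393], array([ 0.664 , -0.0156]), 61.3, 79.8, 144.5)
```

View pics/w1.png

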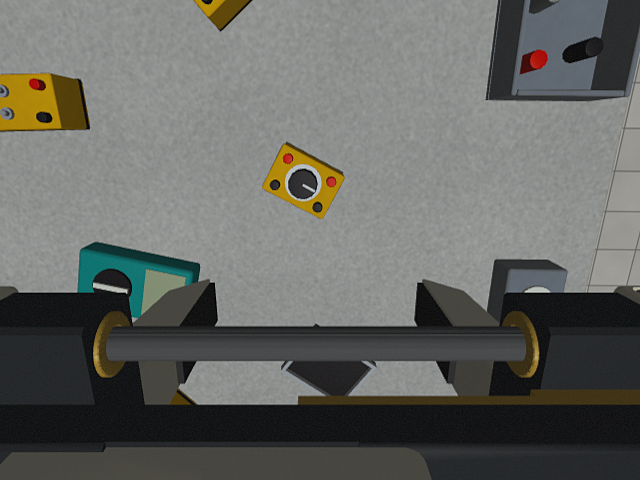

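```bash
python3 - <<'E'
from h import *
d=dict(np.load("pics/w1.npz"))
print(quadinfo([ray(d,p,.054) for p in [(288,158),(331,182),(318,207),(275,184)]]),ray(d,(303,184),.06))
# top face corners: z=.046
print(quadinfo([ray(d,p,.046) for p in [(287,142),(344,175),(321,218),(263,188)]]))
E
```

```text
(array([0.6361, 0.2049]), np.float64(151.9), array([0.0429, 0.0252])) [0.63615601 0.20476444]
(array([0.6365, 0.2054]), np.float64(151.9), array([0.0586, 0.0452]))
```

Emit:
{"op": "send_rows", "data": {
  "rows": [
    [[-0.18, 0, 0], [0.02, 0, 0], 0],
    [[-0.18, 0, 0], [0.02, 0, 0], 0],
    [[-0.18, 0, 0], [0.02, 0, 0], 0],
    [[-0.18, 0, 0], [0.02, 0, 0], 0],
    [[-0.18, 0, 0], [0.02, 0, 0], 0]
  ]
}}

```text
clock: 1.32
tcp_pos: [0.6503, 0.1624, 0.1256]
orientation: [0.668, 0.231, 0.668, -0.232]
force: [-0.1, -0.3, 0.6]
grip_width: 0.0917
```

Emit:
{"op": "send_rows", "data": {
  "rows": [
    [[-0.18, 0, 0], [0, 0, 0], 0],
    [[0, 0, 0], [0, 0, 0], 0],
    [[0, 0, 0], [0, 0, 0], 0]
  ]
}}

```text
clock: 1.7
tcp_pos: [0.6504, 0.1638, 0.1268]
orientation: [0.686, 0.173, 0.685, -0.174]
force: [-0.1, 0.2, -0.4]
grip_width: 0.0918
```

```bash
cat >> h.py <<'E'
from scipy.spatial.transform import Rotation as R
def go(x,y,z,jaw=None):
    "shift in present tool axes to reach x,y,z; turn needed about tool x to bring jaw axis to angle jaw deg (mod 180); shift for after-turn axes"
    from plant import ctrl
    s=ctrl.sense(); o=s["orientation"]; M=R.from_quat(o[[1,2,3,0]]).as_matrix(); e=np.array([x,y,z])-s["tcp_pos"]
    psi=np.degrees(np.arctan2(M[1,1],M[0,1])); print("psi",psi.round(2),"tilt",M[:,0].round(3),"pos",s["tcp_pos"].round(4),"clk",round(s["clock"],2),"F",s["force"].round(1),"w",round(float(s["grip_width"]),4),"q",s["q"].round(2))
    dp=0 if jaw is None else (jaw-psi+90)%180-90
    a=np.radians(psi+dp); Z=np.array([np.sin(a),-np.cos(a),0]); Y=np.array([np.cos(a),np.sin(a),0])
    print("turn",round(-np.radians(dp),3),"then shift",np.round([-e[2],e@Y,e@Z],4))
E
python3 -c "
from h import *
go(.6363,.205,.015,61.9)"
```

```text
psi 61.6 tilt [ 0. -0. -1.] pos [0.6504 0.1638 0.1268] clk 1.7 F [-0.1  0.2 -0.4] w 0.0918 q [ 0.15  0.7  -0.65  1.57  0.47  1.04  0.45]
turn -0.005 then shift [ 0.1118  0.0297 -0.0319]
```

Emit:
{"op": "send_rows", "data": {
  "rows": [
    [[0, 0, 0], [0, 0.015, -0.016], 0],
    [[0, 0, 0], [0, 0.015, -0.016], 0],
    [[0, 0, 0], [0.03, 0, 0], 0],
    [[0, 0, 0], [0.04, 0, 0], 0],
    [[0, 0, 0], [0.02, 0, 0], 0]
  ]
}}

```text
clock: 2.33
tcp_pos: [0.6337, 0.2085, 0.0348]
orientation: [0.685, 0.171, 0.687, -0.171]
force: [-0.1, 1.4, 0.3]
grip_width: 0.092
```

Emit:
{"op": "send_rows", "data": {
  "rows": [
    [[0, 0, 0], [0.015, 0, 0], 0],
    [[0, 0, 0], [0.007, 0, 0], 0],
    [[0, 0, 0], [0, 0, 0], 0]
  ]
}}

```text
clock: 2.7
tcp_pos: [0.6362, 0.2068, 0.015]
orientation: [0.686, 0.172, 0.686, -0.172]
force: [-0.1, 0.1, -0.3]
grip_width: 0.0917
```

```bash
python3 -c "
from h import *
go(.6363,.205,.015,61.9)
snap('s1','side')"; python3 -c "
import cv2;a=cv2.imread('pics/s1.png')[220:420,170:370];cv2.imwrite('pics/s1c.png',cv2.resize(a,None,fx=3,fy=3))"
```

```text
psi 61.87 tilt [ 0.  0. -1.] pos [0.6362 0.2068 0.015 ] clk 2.7 F [-0.1  0.1 -0.3] w 0.0917 q [ 0.04  0.83 -0.58  1.62  0.56  0.87  0.32]
turn -0.001 then shift [ 0.     -0.0016  0.001 ]
2.75 [0.6365 0.2069 0.0155] [ 0.686  0.172  0.686 -0.172] [-0.1 -0.2  0.5] 0.0921
```

View pics/s1c.png

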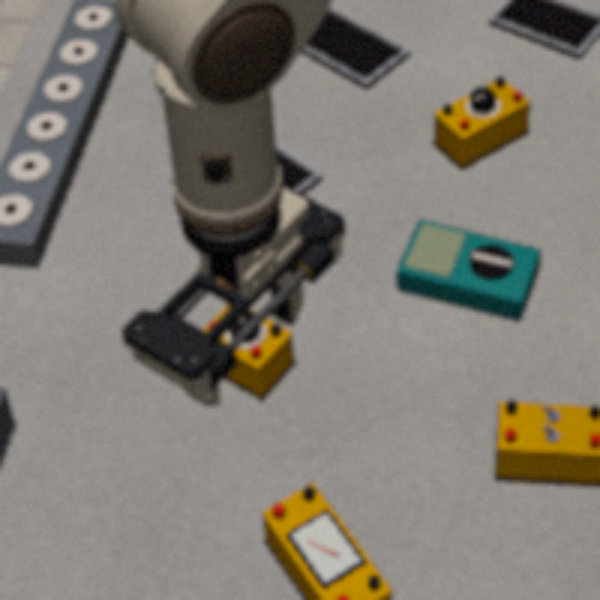

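The picture shows the fingers straddling the short module along its width (crop ~(255,340)). Closing.

Emit:
{"op": "send_rows", "data": {
  "rows": [
    [[0, 0, 0], [0, -0.001, 0.001], 255],
    [[0, 0, 0], [0, 0, 0], 255],
    [[0, 0, 0], [0, 0, 0], 255],
    [[0, 0, 0], [0, 0, 0], 255],
    [[0, 0, 0], [0, 0, 0], 255]
  ]
}}

```text
clock: 3.38
tcp_pos: [0.6363, 0.2052, 0.0148]
orientation: [0.686, 0.172, 0.686, -0.172]
force: [-0.1, 0.2, -0.1]
grip_width: 0.046
```

Emit:
{"op": "send_rows", "data": {
  "rows": [
    [[0, 0, 0], [0, 0, 0], 255],
    [[0, 0, 0], [0, 0, 0], 255],
    [[0, 0, 0], [-0.02, 0, 0], 255],
    [[0, 0, 0], [-0.04, 0, 0], 255],
    [[0, 0, 0], [0, 0, 0], 255]
  ]
}}

```text
clock: 4.0
tcp_pos: [0.6392, 0.2069, 0.0796]
orientation: [0.688, 0.173, 0.684, -0.17]
force: [0.8, -0.0, -1.3]
grip_width: 0.045
```

```bash
python3 -c "
from h import *
go(.664,-.014,.09,54.5)
snap('w2')"
```

```text
psi 61.89 tilt [ 0.007  0.003 -1.   ] pos [0.6392 0.2069 0.0796] clk 4.0 F [ 0.8 -0.  -1.3] w 0.045 q [ 0.07  0.75 -0.63  1.6   0.51  0.96  0.36]
turn 0.129 then shift [-0.0104 -0.1655  0.1485]
4.05 [0.6379 0.206  0.0775] [ 0.687  0.173  0.685 -0.171] [-0.4 -0.5 -1.8] 0.045
```

View pics/w2.png

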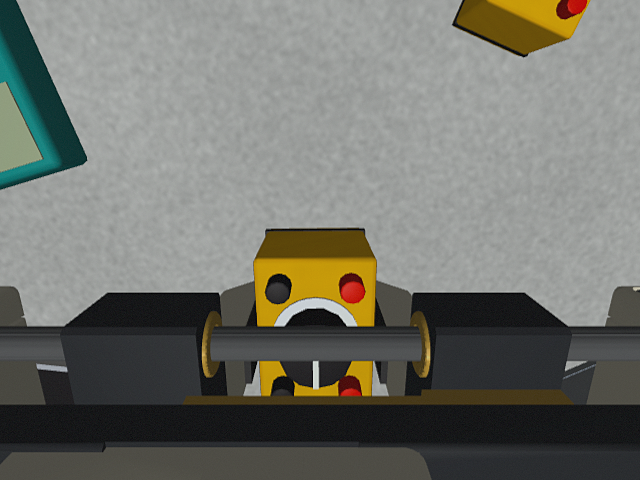

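Emit:
{"op": "send_rows", "data": {
  "rows": [
    [[0.129, 0, 0], [-0.015, 0, 0], 255],
    [[0, 0, 0], [0, -0.041, 0.037], 255],
    [[0, 0, 0], [0, -0.041, 0.037], 255],
    [[0, 0, 0], [0, -0.041, 0.037], 255],
    [[0, 0, 0], [0, -0.041, 0.037], 255]
  ]
}}

```text
clock: 4.68
tcp_pos: [0.6607, -0.0162, 0.0889]
orientation: [0.673, 0.215, 0.674, -0.216]
force: [0.6, 1.3, -1.6]
grip_width: 0.0449
```

Emit:
{"op": "send_rows", "data": {
  "rows": [
    [[0, 0, 0], [0, 0, 0], 255],
    [[0, 0, 0], [0, 0, 0], 255],
    [[0, 0, 0], [0, 0, 0], 255]
  ]
}}

```text
clock: 5.05
tcp_pos: [0.661, -0.0118, 0.0895]
orientation: [0.673, 0.215, 0.674, -0.214]
force: [-0.4, 0.3, -1.1]
grip_width: 0.0447
```

```bash
python3 -c "
from h import *
go(.664,-.014,.02,54.5)
snap('w3')"
```

```text
psi 54.65 tilt [-0.001  0.001 -1.   ] pos [ 0.661  -0.0118  0.0895] clk 5.05 F [-0.4  0.3 -1.1] w 0.0447 q [ 0.39  0.72 -0.6   1.62  0.47  0.96  0.59]
turn 0.003 then shift [ 0.0695 -0.      0.0037]
5.1 [ 0.6611 -0.0119  0.0896] [ 0.673  0.215  0.674 -0.214] [ 0.2  1.  -1.4] 0.0448
```

View pics/w3.png

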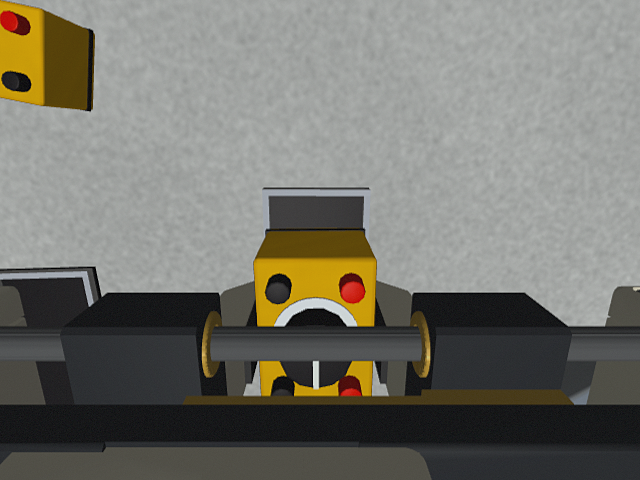

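```bash
python3 -c "
from h import *
d=dict(np.load('pics/w3.npz'))
p,q=ray(d,(263,188),.01),ray(d,(370,187),.01);m=(p+q)/2;t=(q-p)/np.linalg.norm(q-p);n=np.array([-t[1],t[0]])
print(p,q,np.linalg.norm(q-p),np.degrees(np.arctan2(t[1],t[0])),m-n*.0435)"
```

```text
[ 0.60807138 -0.01590063] [0.64675439 0.0396763 ] 0.0677138841563636 55.161063307492185 [ 0.663116   -0.01296248]
```

Emit:
{"op": "send_rows", "data": {
  "rows": [
    [[0, 0, 0], [0.025, 0, 0.003], 255],
    [[0, 0, 0], [0.025, 0, 0], 255],
    [[0, 0, 0], [0.01, 0, 0], 255],
    [[0, 0, 0], [0.006, 0, 0], 255],
    [[0, 0, 0], [0.002, 0, 0], 255]
  ]
}}

```text
clock: 5.72
tcp_pos: [0.6642, -0.0157, 0.0216]
orientation: [0.673, 0.216, 0.673, -0.215]
force: [-0.2, -0.9, -1.5]
grip_width: 0.0446
```

Emit:
{"op": "send_rows", "data": {
  "rows": [
    [[0, 0, 0], [0.001, 0, 0], 255],
    [[0, 0, 0], [0, 0, 0], 255]
  ]
}}

```text
clock: 5.98
tcp_pos: [0.6645, -0.016, 0.0214]
orientation: [0.674, 0.216, 0.673, -0.216]
force: [-0.2, 0.4, -1.8]
grip_width: 0.0444
```

```bash
python3 -c "
from h import *
go(.6635,-.0135,.019,54.5)"
```

```text
psi 54.48 tilt [ 0.001 -0.    -1.   ] pos [ 0.6645 -0.016   0.0214] clk 5.97 F [-0.2  0.4 -1.8] w 0.0444 q [ 0.36  0.8  -0.55  1.63  0.52  0.86  0.55]
turn -0.0 then shift [ 0.0024  0.0015 -0.0022]
```

Emit:
{"op": "send_rows", "data": {
  "rows": [
    [[0, 0, 0], [0.001, 0.0015, -0.002], 255],
    [[0, 0, 0], [0.001, 0, 0], 255],
    [[0, 0, 0], [0, 0, 0], 255]
  ]
}}

```text
clock: 6.35
tcp_pos: [0.6632, -0.0134, 0.0188]
orientation: [0.673, 0.216, 0.673, -0.216]
force: [0.3, 0.7, -1.6]
grip_width: 0.0448
```

Emit:
{"op": "send_rows", "data": {
  "rows": [
    [[0, 0, 0], [0.001, 0, 0], 255],
    [[0, 0, 0], [0, 0, 0], 255]
  ]
}}

```text
clock: 6.6
tcp_pos: [0.6632, -0.0135, 0.0187]
orientation: [0.673, 0.216, 0.673, -0.216]
force: [-3.5, -0.9, 6.1]
grip_width: 0.0446
```

Emit:
{"op": "send_rows", "data": {
  "rows": [
    [[0, 0, 0], [0, 0, 0], 200],
    [[0, 0, 0], [0, 0, 0], 0],
    [[0, 0, 0], [0, 0, 0], 0],
    [[0, 0, 0], [0, 0, 0], 0],
    [[0, 0, 0], [0, 0, 0], 0]
  ]
}}

```text
clock: 7.22
tcp_pos: [0.6632, -0.0136, 0.0176]
orientation: [0.673, 0.216, 0.673, -0.216]
force: [0.7, 0.6, 0.2]
grip_width: 0.0805
```

Emit:
{"op": "send_rows", "data": {
  "rows": [
    [[0, 0, 0], [-0.02, 0, 0], 0],
    [[0, 0, 0], [-0.06, 0, 0], 0],
    [[0, 0, 0], [-0.06, 0, 0], 0],
    [[0, 0, 0], [-0.06, 0, 0], 0],
    [[0, 0, 0], [0, 0, 0], 0]
  ]
}}

```text
clock: 7.85
tcp_pos: [0.6672, -0.0125, 0.226]
orientation: [0.678, 0.217, 0.669, -0.214]
force: [0.3, 0.0, -0.0]
grip_width: 0.0916
```

```bash
python3 -c "
from h import *
go(.468,-.12,.227,0)
snap('w4');snap('s4','side')"
```

```text
psi 54.51 tilt [ 0.013 -0.    -1.   ] pos [ 0.6672 -0.0125  0.226 ] clk 7.85 F [ 0.3  0.  -0. ] w 0.0916 q [ 0.43  0.58 -0.67  1.51  0.38  1.17  0.65]
turn 0.951 then shift [-0.001  -0.1992  0.1075]
7.9 [ 0.6652 -0.0131  0.2224] [ 0.676  0.216  0.671 -0.215] [-0.4 -0.9 -0.4] 0.092
7.95 [ 0.6637 -0.0136  0.2197] [ 0.674  0.216  0.672 -0.216] [ 0.1  0.8 -0.1] 0.092
```

View pics/w4.png

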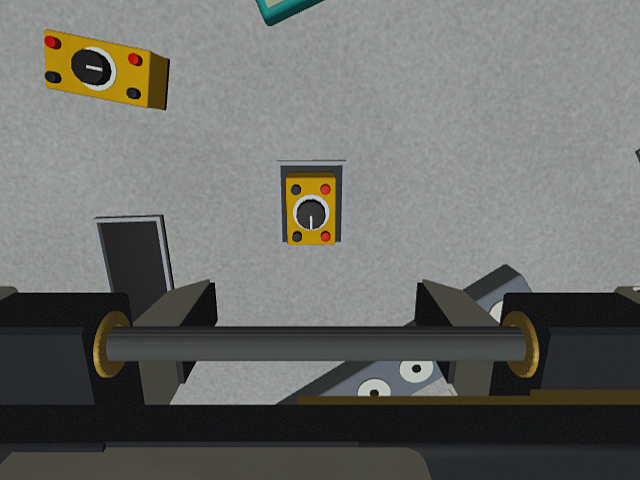

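View pics/s4.png

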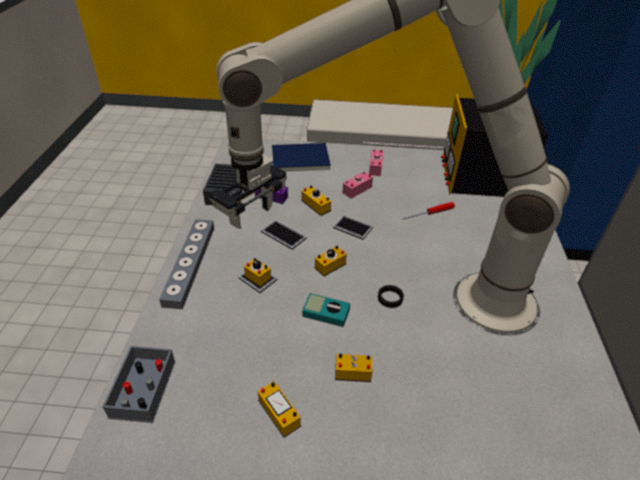

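```bash
python3 -c "
from h import *
d=dict(np.load('pics/w4.npz'))
print(quadinfo([ray(d,p,.054) for p in [(52,42),(134,59),(133,93),(53,77)]]),ray(d,(93,68),.06))
go(.468,-.12,.227,0)
go(.44,-.17,.227,41)
"
```

```text
(array([ 0.4648, -0.0861]), np.float64(43.6), array([0.0637, 0.0257])) [ 0.46721888 -0.08417105]
psi 54.49 tilt [ 0.003 -0.001 -1.   ] pos [ 0.6637 -0.0136  0.2197] clk 7.95 F [ 0.1  0.8 -0.1] w 0.092 q [ 0.43  0.58 -0.66  1.52  0.38  1.17  0.65]
turn 0.951 then shift [-0.0073 -0.1957  0.1064]
psi 54.49 tilt [ 0.003 -0.001 -1.   ] pos [ 0.6637 -0.0136  0.2197] clk 7.95 F [ 0.1  0.8 -0.1] w 0.092 q [ 0.43  0.58 -0.66  1.52  0.38  1.17  0.65]
turn 0.236 then shift [-0.0073 -0.2715 -0.0287]
```

Emit:
{"op": "send_rows", "data": {
  "rows": [
    [[-0.1725, 0, 0], [0, 0, 0], 0],
    [[-0.1725, 0, 0], [0, 0, 0], 0],
    [[-0.1725, 0, 0], [0, 0, 0], 0],
    [[-0.1725, 0, 0], [0, 0, 0], 0],
    [[-0.1725, 0, 0], [0, 0, 0], 0]
  ]
}}

```text
clock: 8.57
tcp_pos: [0.6619, -0.0138, 0.2158]
orientation: [0.7, -0.088, 0.703, 0.088]
force: [-0.1, -0.6, -0.6]
grip_width: 0.0918
```

Emit:
{"op": "send_rows", "data": {
  "rows": [
    [[-0.1725, 0, 0], [0, 0, 0], 0],
    [[-0.1725, 0, 0], [0, 0, 0], 0],
    [[-0.1725, 0, 0], [0, 0, 0], 0],
    [[0, 0, 0], [0, 0, 0], 0]
  ]
}}

```text
clock: 9.07
tcp_pos: [0.6621, -0.0137, 0.2159]
orientation: [0.656, -0.261, 0.658, 0.263]
force: [-0.7, 0.6, 0.7]
grip_width: 0.0921
```

```bash
python3 -c "
from h import *
go(.487,-.064,.227,133.6)
"
```

```text
psi 133.49 tilt [-0.003  0.001 -1.   ] pos [ 0.6621 -0.0137  0.2159] clk 9.07 F [-0.7  0.6  0.7] w 0.0921 q [ 0.6   0.69 -0.96  1.51  0.58  1.25  1.89]
turn -0.002 then shift [-0.0111  0.0844 -0.1615]
```

Emit:
{"op": "send_rows", "data": {
  "rows": [
    [[0, 0, 0], [-0.003, 0.028, -0.054], 0],
    [[0, 0, 0], [-0.003, 0.028, -0.054], 0],
    [[0, 0, 0], [-0.004, 0.028, -0.054], 0],
    [[0, 0, 0], [0, 0, 0], 0],
    [[0, 0, 0], [0, 0, 0], 0]
  ]
}}

```text
clock: 9.7
tcp_pos: [0.4882, -0.065, 0.2279]
orientation: [0.657, -0.261, 0.657, 0.261]
force: [-0.1, 0.2, 0.5]
grip_width: 0.0917
```

```bash
python3 -c "
from h import *
go(.487,-.064,.227,133.6)
snap('w5')"
```

```text
psi 133.34 tilt [ 0.001 -0.    -1.   ] pos [ 0.4882 -0.065   0.2279] clk 9.7 F [-0.1  0.2  0.5] w 0.0917 q [ 1.02  0.38 -1.14  1.92  0.4   1.08  2.04]
turn -0.005 then shift [ 0.0009  0.0016 -0.0002]
9.75 [ 0.4889 -0.0641  0.228 ] [ 0.657 -0.262  0.656  0.262] [-0.7  0.3 -0.5] 0.0916
```

View pics/w5.png

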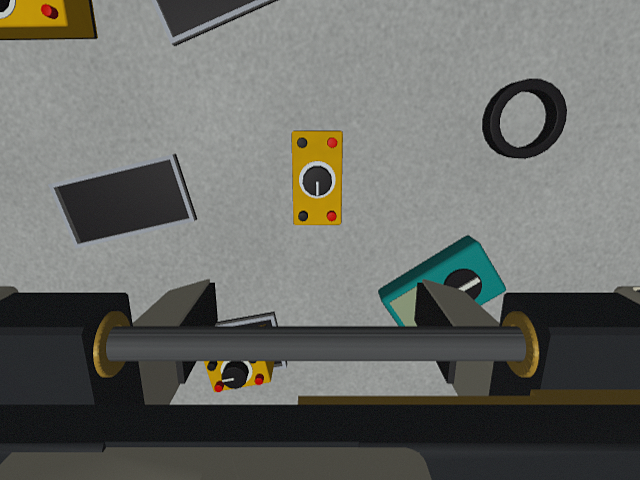

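```bash
python3 -c "
from h import *
d=dict(np.load('pics/w5.npz'))
P=[(302,142),(332,142),(332,216),(303,216)]
print(quadinfo([ray(d,p,.054) for p in P]),ray(d,(317,181),.06))
print(quadinfo([ray(d,p,.046) for p in [(292,131),(342,131),(342,224),(293,224)]]))
print(tray(d,(.622,-.205)))
go(.468,-.085,.015,133.6)
"
```

```text
(array([ 0.4624, -0.0878]), np.float64(43.8), array([0.0647, 0.0259])) [ 0.46257839 -0.08792053]
(array([ 0.4625, -0.0877]), np.float64(43.7), array([0.0832, 0.0445]))
([54, 160, 135, 84, 7056], array([ 0.6219, -0.2141]), 61.0, 124.2, 146.4)
psi 133.45 tilt [ 0.001  0.    -1.   ] pos [ 0.4889 -0.0641  0.228 ] clk 9.75 F [-0.7  0.3 -0.5] w 0.0916 q [ 1.02  0.39 -1.14  1.92  0.4   1.08  2.05]
turn -0.003 then shift [ 0.213  -0.0007 -0.0296]
```

Emit:
{"op": "send_rows", "data": {
  "rows": [
    [[0, 0, 0], [0.05, 0.001, -0.0355], 0],
    [[0, 0, 0], [0.055, 0, 0], 0],
    [[0, 0, 0], [0.055, 0, 0], 0],
    [[0, 0, 0], [0.03, 0, 0], 0],
    [[0, 0, 0], [0.015, 0, 0], 0]
  ]
}}

```text
clock: 10.38
tcp_pos: [0.4619, -0.0861, 0.0207]
orientation: [0.656, -0.262, 0.657, 0.264]
force: [1.1, 0.6, 1.6]
grip_width: 0.0918
```

Emit:
{"op": "send_rows", "data": {
  "rows": [
    [[0, 0, 0], [0.008, 0, 0], 0],
    [[0, 0, 0], [0, 0, 0], 0],
    [[0, 0, 0], [0, 0, 0], 0]
  ]
}}

```text
clock: 10.75
tcp_pos: [0.4625, -0.0883, 0.0157]
orientation: [0.657, -0.263, 0.656, 0.262]
force: [-0.8, -0.0, 0.5]
grip_width: 0.0914
```

```bash
python3 -c "
from h import *
go(.4625,-.0878,.015,133.7)
"
```

```text
psi 133.54 tilt [ 0.002 -0.001 -1.   ] pos [ 0.4625 -0.0883  0.0157] clk 10.75 F [-0.8 -0.   0.5] w 0.0914 q [ 0.8   0.66 -0.82  2.12  0.77  0.69  1.79]
turn -0.003 then shift [0.0007 0.0004 0.0003]
```

Emit:
{"op": "send_rows", "data": {
  "rows": [
    [[0, 0, 0], [0, 0, 0], 255],
    [[0, 0, 0], [0, 0, 0], 255],
    [[0, 0, 0], [0, 0, 0], 255],
    [[0, 0, 0], [0, 0, 0], 255],
    [[0, 0, 0], [0, 0, 0], 255]
  ]
}}

```text
clock: 11.38
tcp_pos: [0.4615, -0.0881, 0.0147]
orientation: [0.657, -0.262, 0.657, 0.262]
force: [-0.1, -0.2, -0.1]
grip_width: 0.0462
```

Emit:
{"op": "send_rows", "data": {
  "rows": [
    [[0, 0, 0], [0, 0, 0], 255],
    [[0, 0, 0], [0, 0, 0], 255],
    [[0, 0, 0], [-0.02, 0, 0], 255],
    [[0, 0, 0], [-0.04, 0, 0], 255],
    [[0, 0, 0], [-0.05, 0, 0], 255]
  ]
}}

```text
clock: 12.0
tcp_pos: [0.4601, -0.0877, 0.1248]
orientation: [0.656, -0.262, 0.657, 0.263]
force: [0.5, -0.8, -1.9]
grip_width: 0.0451
```

Emit:
{"op": "send_rows", "data": {
  "rows": [
    [[0.18, 0, 0], [0, 0, 0], 255],
    [[0.18, 0, 0], [0, 0, 0], 255],
    [[0.18, 0, 0], [0, 0, 0], 255],
    [[0.18, 0, 0], [0, 0, 0], 255],
    [[0.18, 0, 0], [0, 0, 0], 255]
  ]
}}

```text
clock: 12.62
tcp_pos: [0.4608, -0.0879, 0.1243]
orientation: [0.705, 0.051, 0.706, -0.051]
force: [-0.2, -0.2, -3.0]
grip_width: 0.0449
```

```bash
python3 -c "
from h import *
go(.41,-.265,.12,61)
snap('w6')"
```

```text
psi 81.66 tilt [-0.001  0.    -1.   ] pos [ 0.4608 -0.0879  0.1243] clk 12.62 F [-0.2 -0.2 -3. ] w 0.0449 q [ 0.81  0.4  -0.81  2.07  0.4   0.82  1.2 ]
turn 0.361 then shift [ 0.0043 -0.1795  0.0414]
12.68 [ 0.4609 -0.0879  0.1244] [ 0.705  0.054  0.705 -0.054] [ 0.2  0.1 -1.6] 0.0449
```

View pics/w6.png

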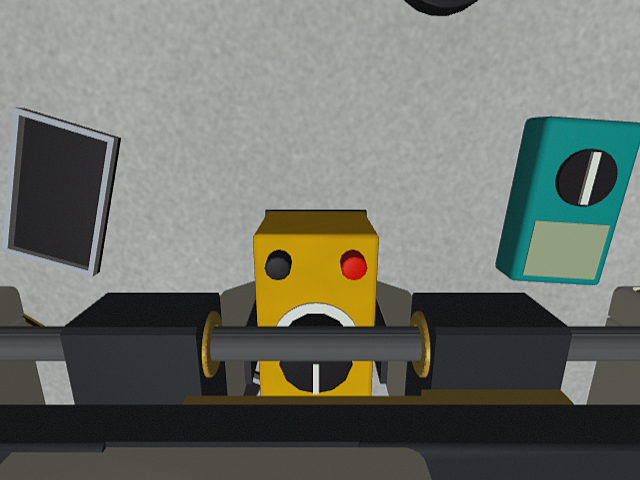

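```bash
python3 -c "
from h import *
d=dict(np.load('pics/w6.npz'))
print(proj(d,[.41,-.265,.004]))
print(quadinfo([ray(d,p,.01) for p in [(18,108),(120,136),(97,275),(8,248)]]))
print(tray(d,ray(d,(60,190),.004)))
"
```

```text
[ 72.87729808 202.10921594]
(array([ 0.4035, -0.2681]), np.float64(154.6), array([0.107 , 0.0687]))
([8, 116, 99, 154, 11342], array([ 0.4042, -0.2768]), 62.0, 102.6, 154.4)
```

```bash
python3 -c "
from h import *
go(.404,-.270,.120,63.5)
"
```

```text
psi 81.27 tilt [-0.001  0.    -1.   ] pos [ 0.4609 -0.0879  0.1244] clk 12.68 F [ 0.2  0.1 -1.6] w 0.0449 q [ 0.81  0.4  -0.81  2.07  0.4   0.82  1.19]
turn 0.31 then shift [ 0.0044 -0.1884  0.0304]
```

Emit:
{"op": "send_rows", "data": {
  "rows": [
    [[0.155, 0, 0], [0, 0, 0], 255],
    [[0.155, 0, 0], [0, 0, 0], 255],
    [[0, 0, 0], [0.001, -0.047, 0.0075], 255],
    [[0, 0, 0], [0.001, -0.047, 0.0075], 255],
    [[0, 0, 0], [0.001, -0.047, 0.0075], 255]
  ]
}}

```text
clock: 13.3
tcp_pos: [0.4197, -0.2257, 0.1214]
orientation: [0.689, 0.156, 0.69, -0.156]
force: [0.8, -0.3, -2.1]
grip_width: 0.0449
```

Emit:
{"op": "send_rows", "data": {
  "rows": [
    [[0, 0, 0], [0.001, -0.047, 0.0075], 255],
    [[0, 0, 0], [0, 0, 0], 255],
    [[0, 0, 0], [0, 0, 0], 255],
    [[0, 0, 0], [0, 0, 0], 255]
  ]
}}

```text
clock: 13.8
tcp_pos: [0.4072, -0.2689, 0.1206]
orientation: [0.689, 0.157, 0.69, -0.156]
force: [0.7, 0.1, -2.5]
grip_width: 0.0448
```

```bash
python3 -c "
from h import *
go(.404,-.270,.120,63.5)
snap('w7')"
```

```text
psi 64.41 tilt [-0.     0.001 -1.   ] pos [ 0.4072 -0.2689  0.1206] clk 13.8 F [ 0.7  0.1 -2.5] w 0.0448 q [ 1.1   0.41 -0.68  2.03  0.35  0.81  1.34]
turn 0.016 then shift [ 0.0006 -0.0024 -0.0024]
13.85 [ 0.4073 -0.269   0.1207] [ 0.69   0.157  0.69  -0.156] [ 0.6 -0.1 -2.2] 0.0448
```

View pics/w7.png

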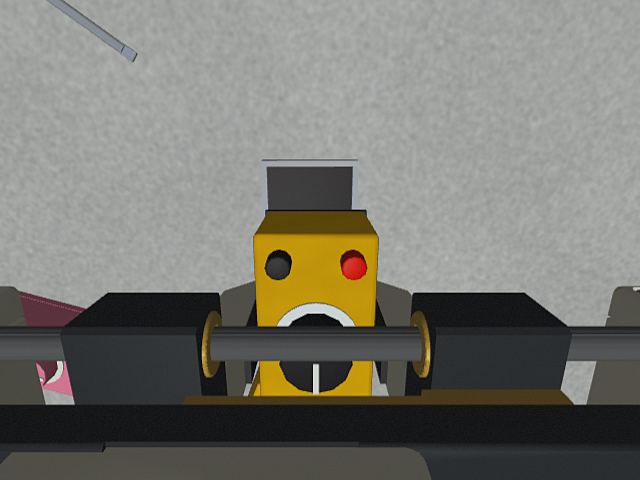

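```bash
python3 -c "
from h import *
d=dict(np.load('pics/w7.npz'))
p,q=ray(d,(262,160),.01),ray(d,(358,160),.01);m=(p+q)/2;t=(q-p)/np.linalg.norm(q-p);n=np.array([-t[1],t[0]])
print(p,q,np.linalg.norm(q-p),np.degrees(np.arctan2(t[1],t[0])),m-n*.0545)
c=np.array([.4072,-.2689]);a=np.radians(64.4);Y=np.array([np.cos(a),np.sin(a)]);Z=np.array([Y[1],-Y[0]])
for u in [(20,292),(85,307),(75,390),(72,330),(60,395)]:
  for z in(0,.046): e=ray(d,u,z)-c; print(u,z,(e@Y).round(3),(e@Z).round(3))
s=dict(np.load('pics/s4.npz'))
for u in [(345,187),(362,173),(372,180),(355,195),(352,191),(369,152),(383,153),(382,170),(370,172)]:
  e=ray(s,u,.046)-c; print(u,(e@Y).round(3),(e@Z).round(3))
"; python3 -c "
import cv2;a=cv2.imread('pics/s4.png')[140:250,260:420];cv2.imwrite('pics/s4c.png',cv2.resize(a,None,fx=5,fy=5,interpolation=2))"
```

```text
[ 0.34025163 -0.27913573] [ 0.36934556 -0.21841647] 0.06732968356809241 64.39836040795237 [ 0.4039478  -0.27232618]
(20, 292) 0 -0.238 0.049
(20, 292) 0.046 -0.199 0.028
(85, 307) 0 -0.188 0.062
(85, 307) 0.046 -0.157 0.039
(75, 390) 0 -0.211 0.142
(75, 390) 0.046 -0.176 0.106
(72, 330) 0 -0.203 0.083
(72, 330) 0.046 -0.169 0.057
(60, 395) 0 -0.225 0.147
(60, 395) 0.046 -0.188 0.11
(345, 187) -0.134 0.1
(362, 173) -0.242 0.09
(372, 180) -0.221 0.04
(355, 195) -0.111 0.049
(352, 191) -0.126 0.068
(369, 152) -0.383 0.132
(383, 153) -0.405 0.085
(382, 170) -0.297 0.038
(370, 172) -0.263 0.069
```

View pics/s4c.png

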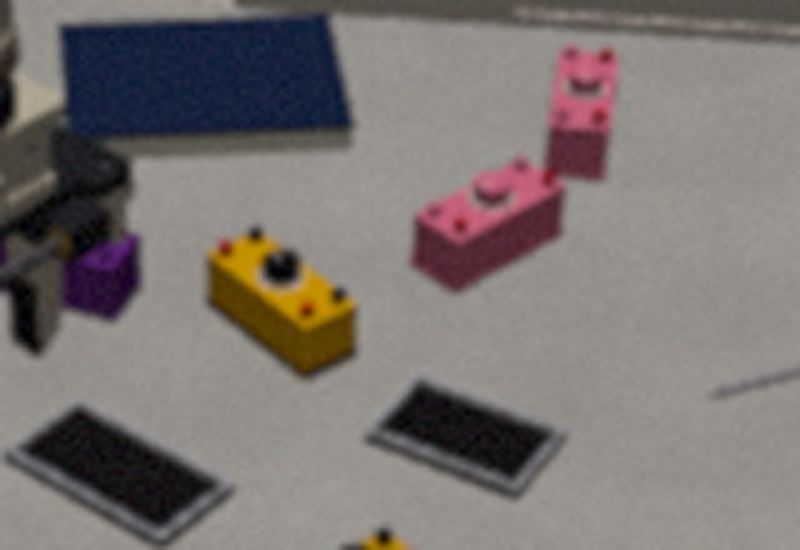

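Emit:
{"op": "send_rows", "data": {
  "rows": [
    [[0, 0, 0], [0.03, -0.0045, -0.0015], 255],
    [[0, 0, 0], [0.04, 0, 0], 255],
    [[0, 0, 0], [0.02, 0, 0], 255],
    [[0, 0, 0], [0.006, 0, 0], 255],
    [[0, 0, 0], [0.002, 0, 0], 255]
  ]
}}

```text
clock: 14.48
tcp_pos: [0.4042, -0.2734, 0.023]
orientation: [0.69, 0.157, 0.689, -0.157]
force: [-1.0, 0.1, -1.5]
grip_width: 0.0449
```

Emit:
{"op": "send_rows", "data": {
  "rows": [
    [[0, 0, 0], [0.001, 0, 0], 255],
    [[0, 0, 0], [0, 0, 0], 255],
    [[0, 0, 0], [0, 0, 0], 255]
  ]
}}

```text
clock: 14.85
tcp_pos: [0.4038, -0.2742, 0.0222]
orientation: [0.69, 0.158, 0.689, -0.158]
force: [0.7, 0.5, -2.0]
grip_width: 0.0447
```

```bash
python3 -c "
from h import *
go(.404,-.272,.019,64.4)
"
```

```text
psi 64.22 tilt [ 0.001 -0.001 -1.   ] pos [ 0.4038 -0.2742  0.0222] clk 14.85 F [ 0.7  0.5 -2. ] w 0.0447 q [ 1.    0.57 -0.56  2.08  0.51  0.62  1.21]
turn -0.003 then shift [ 0.0032  0.0021 -0.0007]
```

Emit:
{"op": "send_rows", "data": {
  "rows": [
    [[0, 0, 0], [0.001, 0.002, 0], 255],
    [[0, 0, 0], [0.001, 0, 0], 255],
    [[0, 0, 0], [0.001, 0, 0], 255],
    [[0, 0, 0], [0, 0, 0], 255]
  ]
}}

```text
clock: 15.35
tcp_pos: [0.4044, -0.272, 0.0187]
orientation: [0.689, 0.158, 0.689, -0.158]
force: [-0.3, 0.4, -1.7]
grip_width: 0.0445
```

Emit:
{"op": "send_rows", "data": {
  "rows": [
    [[0, 0, 0], [0.0005, 0, 0], 255],
    [[0, 0, 0], [0, 0, 0], 255]
  ]
}}

```text
clock: 15.6
tcp_pos: [0.4044, -0.272, 0.0187]
orientation: [0.689, 0.158, 0.689, -0.158]
force: [-2.5, 0.7, 7.0]
grip_width: 0.0449
```

Contact felt; release and rise.

Emit:
{"op": "send_rows", "data": {
  "rows": [
    [[0, 0, 0], [0, 0, 0], 200],
    [[0, 0, 0], [0, 0, 0], 0],
    [[0, 0, 0], [0, 0, 0], 0],
    [[0, 0, 0], [0, 0, 0], 0],
    [[0, 0, 0], [0, 0, 0], 0]
  ]
}}

```text
clock: 16.23
tcp_pos: [0.4044, -0.272, 0.0182]
orientation: [0.689, 0.158, 0.689, -0.158]
force: [0.1, 0.4, -0.3]
grip_width: 0.0804
```

Emit:
{"op": "send_rows", "data": {
  "rows": [
    [[0, 0, 0], [-0.02, 0, 0], 0],
    [[0, 0, 0], [-0.06, 0, 0], 0],
    [[0, 0, 0], [-0.06, 0, 0], 0],
    [[0, 0, 0], [-0.06, 0, 0], 0],
    [[0, 0, 0], [0, 0, 0], 0]
  ]
}}

```text
clock: 16.85
tcp_pos: [0.4074, -0.2737, 0.223]
orientation: [0.692, 0.156, 0.686, -0.159]
force: [0.1, -1.1, -0.4]
grip_width: 0.0917
```

```bash
python3 -c "
from h import *
go(.535,-.40,.227,0)
snap('w8')"
```

```text
psi 64.22 tilt [ 0.007 -0.007 -1.   ] pos [ 0.4074 -0.2737  0.223 ] clk 16.85 F [ 0.1 -1.1 -0.4] w 0.0917 q [ 1.2   0.26 -0.77  1.94  0.21  1.01  1.46]
turn 1.121 then shift [-0.004   0.1276  0.1263]
16.9 [ 0.4055 -0.2731  0.2204] [ 0.691  0.157  0.688 -0.159] [ 0.3  0.8 -0.7] 0.0918
```

View pics/w8.png

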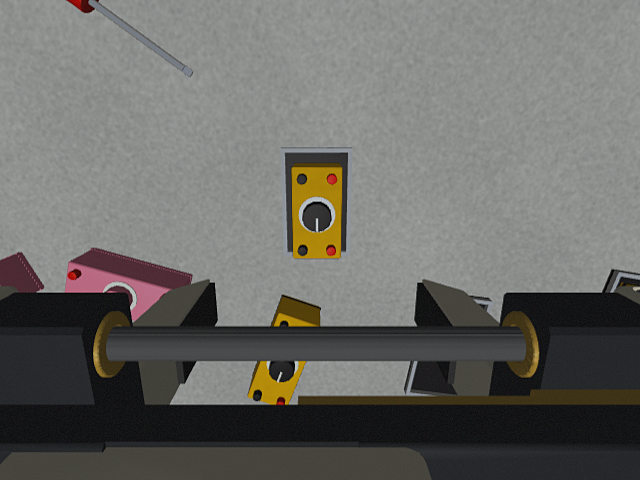

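```bash
python3 -c "
from h import *
go(.559,-.39,.227,46)"
```

```text
psi 64.2 tilt [ 0.003 -0.004 -1.   ] pos [ 0.4055 -0.2731  0.2204] clk 16.9 F [ 0.3  0.8 -0.7] w 0.0918 q [ 1.2   0.26 -0.77  1.95  0.22  1.01  1.46]
turn 0.318 then shift [-0.0066  0.0226  0.1916]
```

Emit:
{"op": "send_rows", "data": {
  "rows": [
    [[0.159, 0, 0], [-0.003, 0, 0], 0],
    [[0.159, 0, 0], [-0.004, 0, 0], 0],
    [[0, 0, 0], [0, 0.006, 0.048], 0],
    [[0, 0, 0], [0, 0.006, 0.048], 0],
    [[0, 0, 0], [0, 0.006, 0.048], 0]
  ]
}}

```text
clock: 17.52
tcp_pos: [0.5204, -0.3596, 0.2227]
orientation: [0.654, 0.265, 0.657, -0.265]
force: [1.0, -0.3, 0.5]
grip_width: 0.0918
```

Emit:
{"op": "send_rows", "data": {
  "rows": [
    [[0, 0, 0], [0, 0.005, 0.048], 0],
    [[0, 0, 0], [0, 0, 0], 0],
    [[0, 0, 0], [0, 0, 0], 0]
  ]
}}

```text
clock: 17.9
tcp_pos: [0.5574, -0.3874, 0.2229]
orientation: [0.654, 0.265, 0.657, -0.264]
force: [-0.1, 0.2, -0.2]
grip_width: 0.0918
```

```bash
python3 -c "
from h import *
snap('w9')"
```

```text
17.95 [ 0.5573 -0.3874  0.2238] [ 0.655  0.265  0.657 -0.264] [0.1 0.1 0.8] 0.0919
```

View pics/w9.png

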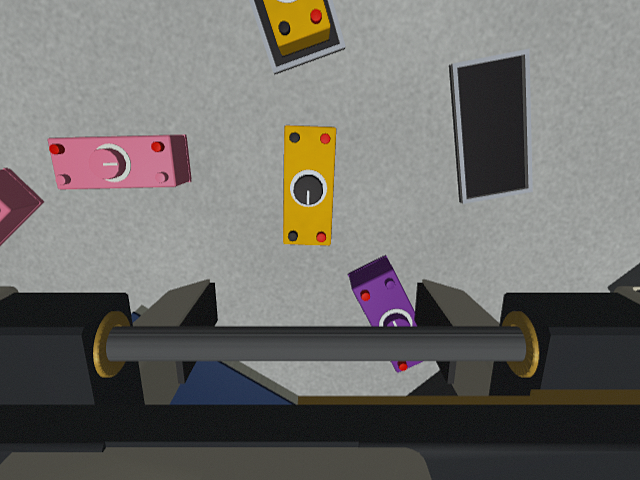

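```bash
python3 -c "
from h import *
d=dict(np.load('pics/w9.npz'))
print(quadinfo([ray(d,p,.054) for p in [(295,138),(325,138),(321,237),(293,236)]]),ray(d,(308,189),.06))
print(quadinfo([ray(d,p,.046) for p in [(285,126),(336,128),(330,245),(284,244)]]))
print(tray(d,(.622,-.211)))
print(quadinfo([ray(d,p,.01) for p in [(450,66),(525,53),(528,188),(461,202)]]))
go(.5373,-.368,.015,47)
"
```

```text
(array([ 0.5329, -0.3734]), np.float64(134.0), array([0.086 , 0.0253])) [ 0.53209962 -0.3729898 ]
(array([ 0.5333, -0.3737]), np.float64(134.1), array([0.1049, 0.0432]))
([457, 55, 71, 144, 8589], array([ 0.6208, -0.2106]), 61.6, 123.9, 146.4)
(array([ 0.6174, -0.2149]), np.float64(146.4), array([0.1253, 0.0668]))
psi 46.07 tilt [-0.003  0.002 -1.   ] pos [ 0.5573 -0.3874  0.2238] clk 17.95 F [0.1 0.1 0.8] w 0.0919 q [ 0.99  0.6  -0.63  1.46  0.36  1.2   1.11]
turn -0.016 then shift [ 0.2088  0.0005 -0.0279]
```

Emit:
{"op": "send_rows", "data": {
  "rows": [
    [[0.036, 0, 0], [0, 0, 0], 0],
    [[0, 0, 0], [0.05, -0.008, -0.027], 0],
    [[0, 0, 0], [0.055, 0, 0], 0],
    [[0, 0, 0], [0.05, 0, 0], 0],
    [[0, 0, 0], [0.03, 0, 0], 0]
  ]
}}

```text
clock: 18.58
tcp_pos: [0.5318, -0.3743, 0.0383]
orientation: [0.65, 0.277, 0.652, -0.277]
force: [-0.9, 0.1, 0.5]
grip_width: 0.0914
```

Emit:
{"op": "send_rows", "data": {
  "rows": [
    [[0, 0, 0], [0.015, 0, 0], 0],
    [[0, 0, 0], [0.008, 0, 0], 0],
    [[0, 0, 0], [0, 0, 0], 0],
    [[0, 0, 0], [0, 0, 0], 0]
  ]
}}

```text
clock: 19.08
tcp_pos: [0.5349, -0.3755, 0.0187]
orientation: [0.652, 0.276, 0.65, -0.277]
force: [0.7, -0.0, 0.2]
grip_width: 0.0918
```

```bash
python3 -c "
from h import *
go(.5328,-.3735,.015,44)
"
```

```text
psi 43.94 tilt [ 0.002 -0.001 -1.   ] pos [ 0.5349 -0.3755  0.0187] clk 19.07 F [ 0.7 -0.   0.2] w 0.0918 q [ 0.94  0.78 -0.52  1.66  0.5   0.83  0.96]
turn -0.001 then shift [ 0.0037 -0.0001 -0.0029]
```

Emit:
{"op": "send_rows", "data": {
  "rows": [
    [[0, 0, 0], [0.004, 0, -0.003], 0],
    [[0, 0, 0], [0, 0, 0], 255],
    [[0, 0, 0], [0, 0, 0], 255],
    [[0, 0, 0], [0, 0, 0], 255],
    [[0, 0, 0], [0, 0, 0], 255]
  ]
}}

```text
clock: 19.7
tcp_pos: [0.532, -0.3728, 0.0133]
orientation: [0.651, 0.277, 0.651, -0.277]
force: [-0.0, 1.0, -0.4]
grip_width: 0.0564
```

Emit:
{"op": "send_rows", "data": {
  "rows": [
    [[0, 0, 0], [0, 0, 0], 255],
    [[0, 0, 0], [0, 0, 0], 255],
    [[0, 0, 0], [0, 0, 0], 255],
    [[0, 0, 0], [-0.02, 0, 0], 255],
    [[0, 0, 0], [-0.04, 0, 0], 255]
  ]
}}

```text
clock: 20.32
tcp_pos: [0.53, -0.3718, 0.0725]
orientation: [0.649, 0.277, 0.652, -0.276]
force: [1.0, -1.0, -2.3]
grip_width: 0.0455
```

Emit:
{"op": "send_rows", "data": {
  "rows": [
    [[-0.108, 0, 0], [-0.045, 0, 0], 255],
    [[-0.108, 0, 0], [0, 0, 0], 255],
    [[0, 0, 0], [0, 0, 0], 255]
  ]
}}

```text
clock: 20.7
tcp_pos: [0.5317, -0.3731, 0.1195]
orientation: [0.677, 0.205, 0.676, -0.205]
force: [-0.7, -0.7, -3.5]
grip_width: 0.0452
```

```bash
python3 -c "
from h import *
go(.621,-.213,.12,56.4)
"
```

```text
psi 56.26 tilt [ 0.    -0.001 -1.   ] pos [ 0.5317 -0.3731  0.1195] clk 20.7 F [-0.7 -0.7 -3.5] w 0.0452 q [ 1.02  0.67 -0.64  1.63  0.46  0.99  1.21]
turn -0.003 then shift [-0.0005  0.1827 -0.0142]
```

Emit:
{"op": "send_rows", "data": {
  "rows": [
    [[0, 0, 0], [0, 0.046, -0.0035], 255],
    [[0, 0, 0], [0, 0.046, -0.0035], 255],
    [[0, 0, 0], [0, 0.046, -0.0035], 255],
    [[0, 0, 0], [0, 0.045, -0.0035], 255],
    [[0, 0, 0], [0, 0, 0], 255]
  ]
}}

```text
clock: 21.32
tcp_pos: [0.6235, -0.2053, 0.1182]
orientation: [0.677, 0.204, 0.678, -0.201]
force: [-0.1, 0.1, -3.4]
grip_width: 0.0449
```

Emit:
{"op": "send_rows", "data": {
  "rows": [
    [[0, 0, 0], [0, 0, 0], 255],
    [[0, 0, 0], [0, 0, 0], 255]
  ]
}}

```text
clock: 21.58
tcp_pos: [0.6206, -0.2147, 0.1176]
orientation: [0.676, 0.205, 0.677, -0.206]
force: [-0.3, 0.3, -3.2]
grip_width: 0.0446
```

```bash
python3 -c "
from h import *
go(.621,-.213,.019,56.4)
snap('w10')"
```

```text
psi 56.14 tilt [-0.002 -0.001 -1.   ] pos [ 0.6206 -0.2147  0.1176] clk 21.57 F [-0.3  0.3 -3.2] w 0.0446 q [ 0.74  0.68 -0.65  1.61  0.47  1.01  0.92]
turn -0.005 then shift [ 0.0986  0.0017 -0.0006]
21.62 [ 0.6207 -0.2147  0.1178] [ 0.676  0.206  0.677 -0.206] [ 0.1 -0.1 -3.2] 0.0449
```

View pics/w10.png

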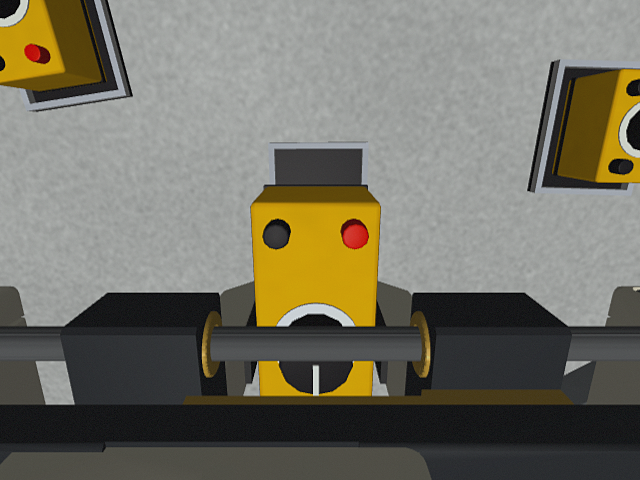

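```bash
python3 -c "
from h import *
d=dict(np.load('pics/w10.npz'))
p,q=ray(d,(270,142),.01),ray(d,(368,142),.01);m=(p+q)/2;t=(q-p)/np.linalg.norm(q-p);n=np.array([-t[1],t[0]])
c=m-n*.0655
print(p,q,np.linalg.norm(q-p),np.degrees(np.arctan2(t[1],t[0])),c)
go(*c,.019,56.3)"
```

```text
[ 0.54606536 -0.20330505] [ 0.58346013 -0.14759348] 0.06709804423628014 56.12966171026535 [ 0.61914745 -0.21195342]
psi 56.14 tilt [-0.001 -0.001 -1.   ] pos [ 0.6207 -0.2147  0.1178] clk 21.62 F [ 0.1 -0.1 -3.2] w 0.0449 q [ 0.74  0.68 -0.65  1.61  0.47  1.01  0.92]
turn -0.003 then shift [ 0.0988  0.0014 -0.0028]
```

Emit:
{"op": "send_rows", "data": {
  "rows": [
    [[0, 0, 0], [0.03, 0.0015, -0.002], 255],
    [[0, 0, 0], [0.035, 0, 0], 255],
    [[0, 0, 0], [0.02, 0, 0], 255],
    [[0, 0, 0], [0.006, 0, 0], 255],
    [[0, 0, 0], [0.002, 0, 0], 255]
  ]
}}

```text
clock: 22.25
tcp_pos: [0.6214, -0.2106, 0.0257]
orientation: [0.677, 0.205, 0.676, -0.205]
force: [0.6, 0.2, -2.9]
grip_width: 0.0446
```

Emit:
{"op": "send_rows", "data": {
  "rows": [
    [[0, 0, 0], [0, 0, 0], 255],
    [[0, 0, 0], [0, 0, 0], 255]
  ]
}}

```text
clock: 22.5
tcp_pos: [0.6217, -0.2106, 0.0264]
orientation: [0.677, 0.205, 0.676, -0.205]
force: [0.4, 0.0, -2.9]
grip_width: 0.0451
```

```bash
python3 -c "
from h import *
go(.62,-.2125,.0175,56.3)"
```

```text
psi 56.32 tilt [ 0.002 -0.001 -1.   ] pos [ 0.6217 -0.2106  0.0264] clk 22.5 F [ 0.4  0.  -2.9] w 0.0451 q [ 0.69  0.79 -0.58  1.65  0.55  0.86  0.86]
turn 0.0 then shift [ 0.0089 -0.0026 -0.0004]
```

Emit:
{"op": "send_rows", "data": {
  "rows": [
    [[0, 0, 0], [0.003, -0.0025, 0], 255],
    [[0, 0, 0], [0.002, 0, 0], 255],
    [[0, 0, 0], [0.001, 0, 0], 255],
    [[0, 0, 0], [0.001, 0, 0], 255],
    [[0, 0, 0], [0, 0, 0], 255]
  ]
}}

```text
clock: 23.12
tcp_pos: [0.6194, -0.2123, 0.0181]
orientation: [0.677, 0.205, 0.677, -0.205]
force: [0.2, 0.1, -3.4]
grip_width: 0.0447
```

Emit:
{"op": "send_rows", "data": {
  "rows": [
    [[0, 0, 0], [0.001, 0, 0], 255],
    [[0, 0, 0], [0, 0, 0], 255]
  ]
}}

```text
clock: 23.38
tcp_pos: [0.6196, -0.2124, 0.0172]
orientation: [0.677, 0.205, 0.677, -0.205]
force: [-0.1, 0.0, -3.2]
grip_width: 0.045
```

Emit:
{"op": "send_rows", "data": {
  "rows": [
    [[0, 0, 0], [0.0005, 0, 0], 255],
    [[0, 0, 0], [0, 0, 0], 255]
  ]
}}

```text
clock: 23.62
tcp_pos: [0.6196, -0.2125, 0.0172]
orientation: [0.677, 0.205, 0.677, -0.205]
force: [-2.2, -0.3, 2.3]
grip_width: 0.0446
```

Emit:
{"op": "send_rows", "data": {
  "rows": [
    [[0, 0, 0], [0.0005, 0, 0], 255],
    [[0, 0, 0], [0, 0, 0], 255]
  ]
}}

```text
clock: 23.88
tcp_pos: [0.6196, -0.2124, 0.0172]
orientation: [0.677, 0.205, 0.677, -0.205]
force: [-4.7, 0.6, 6.1]
grip_width: 0.0451
```

Contact; release and rise.

Emit:
{"op": "send_rows", "data": {
  "rows": [
    [[0, 0, 0], [0, 0, 0], 200],
    [[0, 0, 0], [0, 0, 0], 0],
    [[0, 0, 0], [0, 0, 0], 0],
    [[0, 0, 0], [0, 0, 0], 0],
    [[0, 0, 0], [0, 0, 0], 0]
  ]
}}

```text
clock: 24.5
tcp_pos: [0.6196, -0.2124, 0.0161]
orientation: [0.677, 0.205, 0.677, -0.205]
force: [-0.2, 0.6, -1.0]
grip_width: 0.0803
```

Emit:
{"op": "send_rows", "data": {
  "rows": [
    [[0, 0, 0], [-0.02, 0, 0], 0],
    [[0, 0, 0], [-0.06, 0, 0], 0],
    [[0, 0, 0], [-0.06, 0, 0], 0],
    [[0, 0, 0], [-0.06, 0, 0], 0],
    [[0, 0, 0], [-0.03, 0, 0], 0]
  ]
}}

```text
clock: 25.12
tcp_pos: [0.6214, -0.2122, 0.2523]
orientation: [0.679, 0.205, 0.674, -0.205]
force: [0.3, 0.1, -0.4]
grip_width: 0.0915
```

Emit:
{"op": "send_rows", "data": {
  "rows": [
    [[0, 0, 0], [0, 0, 0], 0],
    [[0, 0, 0], [0, 0, 0], 0],
    [[0, 0, 0], [0, 0, 0], 0]
  ]
}}

```text
clock: 25.5
tcp_pos: [0.6185, -0.2124, 0.2448]
orientation: [0.676, 0.205, 0.678, -0.205]
force: [-0.2, 1.0, -0.2]
grip_width: 0.0915
```

```bash
python3 -c "
from h import *
snap('w11');s=snap('s11','side')
a=s['frame'][140:450,150:400,::-1];cv2.imwrite('pics/s11c.png',cv2.resize(a,None,fx=1.9,fy=1.9,interpolation=2))
b=cv2.imread('pics/side0.png').astype(int);
for n,r in(('switch',(340,390,325,385)),('gauge',(370,440,245,310)),('meter',(285,335,295,355)),('pinks',(140,200,335,395))):
  y0,y1,x0,x1=r;print(n,abs(b[y0:y1,x0:x1]-s['frame'][y0:y1,x0:x1,::-1].astype(int)).mean().round(1))
"
```

```text
25.55 [ 0.6186 -0.2123  0.2448] [ 0.676  0.205  0.678 -0.205] [-0.1 -0.1 -1. ] 0.0918
25.6 [ 0.6188 -0.2124  0.2449] [ 0.676  0.205  0.678 -0.205] [-0.3 -0.5 -0.5] 0.092
switch 2.6
gauge 2.6
meter 2.9
pinks 2.7
```

View pics/w11.png

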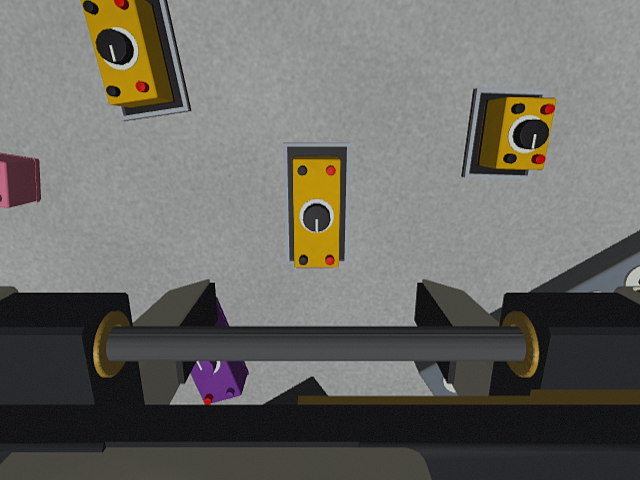

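View pics/s11c.png

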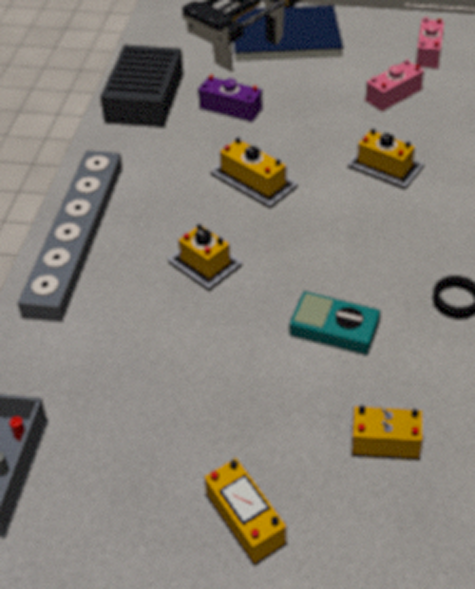

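```bash
python3 -c "
from h import *
d=dict(np.load('pics/w11.npz'))
for n,P,k in(('long',[(302,170),(331,170),(330,260),(303,260)],(316,216)),('short',[(518,108),(548,109),(540,159),(510,158)],(530,135))):
  print(n,quadinfo([ray(d,p,.058) for p in P]),ray(d,k,.064))
from plant import ctrl
ctrl.finish_job()"
```

```text
long (array([ 0.6198, -0.2131]), np.float64(146.4), array([0.0864, 0.0263])) [ 0.6179935  -0.21245502]
short (array([ 0.6618, -0.0154]), np.float64(145.8), array([0.0425, 0.0267])) [ 0.66127457 -0.01772513]
the job is handed in; nothing more can be done
```

All three knob modules are in their matching trays, set down in the order short, medium, long. I handed the job in at about 25.6 s. I lowered each one in steps of 1 mm or less until the floor pushed back with about 6–7 N, then released it and lifted the arm clear.

**Last checks**
- **Seating:** The final wrist and side pictures show all three modules upright and inside their rims.
- **Position:** The measured centres of the long and short modules are within about 2–4 mm of their tray centres and 1–2° of their angles, against 8 mm of play. I did not measure the medium module again. It looked seated in the pictures, and its release pose was within 1 mm of the measured tray centre.
- **Bystanders:** The side pictures before and after differ only by image noise at the multimeter, the switch and gauge modules, and the pink look-alikes. The purple look-alike was hidden in the first side picture, so I could not compare it, but I never reached for it.

**Disagreements**
- **Fixed cameras:** The scene and side views differed by about 10–14 mm in x, so I used the wrist camera for every grasp and placing.
- **Tray centres:** Rim and floor measurements of the same tray differed by up to 9 mm (the medium one). I settled each from its front rim, seen by the wrist camera just before lowering.

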